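# Roll the wrapping paper into its dispenser

## Robot

A 6-joint arm with a two-finger parallel gripper is mounted at the origin on a cart in front of the work surface, level with it; the furniture and walls round the work are solid. World frame = base frame: x ahead of the robot, y to its left, z up, the work surface at z = 0. Lengths are in m, angles in degrees, forces in N, time in s.
With the tool pointing down it reaches from about 0.375 to 0.9 m from the base axis. Payload 3.1 kg.
Tool frame: the origin (TCP) lies on the centre line of the jaws, within the pads' length; the fingertips stand 25 mm ahead of it and the grasp point (between the pads) lies 6 mm ahead of it; y points along the fingers, x is the direction in which the jaws open and shut, and the axes are right-handed (so a half turn about y gives the same grasp; the last joint's range is limited). The gripper opens to 87 mm and grips with 3 to 60 N. Pads are 19 mm wide; open, the fingers measure 117 mm over their backs; the gripper's body (75 mm by 190 mm) begins 51 mm behind the grasp point.
Start: joints at [-84.826, 30.224, 82.088, -0, 67.689, -10.227], TCP at [0.166, -0.603, 0.248] pointing down, gripper open.
Joint ranges: [-176.69, 176.69], [-43.24, 126.21], [12.49, 139.97], [-82, 262], [0, 151.66], [-163.58, 163.58]. Speed limits (degrees/s): [159.86, 159.86, 180, 180, 180, 180].

## Interface

Orientations are given as a 3x3 rotation matrix whose columns are the frame's x, y, z axes.
In Python, from rig import * gives the robot as it stands.
- The arm moves only by the tool play_rows, never from a script. Its argument "commands" is a list of rows, each a list of 2 entries, a list of its own where there are three numbers: the shift along the world's x, y, z in m, then the turn, a rotation vector about the world's x, y, z in rad. A call has 1 to 10 rows; each row is the pose to reach, as a shift and turn from the pose commanded when the call began; what a row does not reach only later rows make up. A row lasts 1/8 s, in which the tool goes at most 62.5 mm and 10.7 degrees, less where a joint would pass 70% of its speed; a pose out of reach is approached as far as the arm can. A call with a gripper value outside its range is refused whole. "gripper" is the finger opening in m, from 0 to 0.087, set as the call begins (left out, the last holds). The fingers move at their own pace and stop on an object; the grip force is fixed at half the most. Time passes only in rows, so rows that repeat a pose let the fingers close. It gives the time, the measured TCP pose, the force and the opening at its end, in the units of the state.
- read_state(): the state, without advancing time (a new reading comes with each control period).
- capture(name): name is "scene" or "top"; returns a dict with "frame" (400x640x3 uint8, red, green, blue), "depth" (400x640 float32, m along the optical axis (not along the pixel's ray), 0 where there is no reading), "mtx" (3x3 intrinsics, pixels), "cam_to_world" (4x4, takes a point from camera to world coordinates). Camera axes: x right, y down, z forward; pixel columns grow to the right and rows downward; lengths in m; the calibration is good to about 2 mm. A picture is of the moment at which its call begins.
- hand_in(): hands the job in, once; it reports no verdict.
The state is a dict: "time_s": time; "joint_positions": joint angles; "qvel": joint speeds; "tau": joint torques, N m; "position": TCP position; "tcp_rot": TCP orientation; "force": force on the tool from outside, world axes, zero at the start; "moment": the same for the moment, N m; "opening": opening from 0.0 (shut) to 1.0 (fully open).
Only numpy, scipy, OpenCV 4.12 (cv2) and the standard library are available. Lean on these libraries where they do the work, as an engineer would, in place of code of your own. Each camera call takes 0.05 s, during which the arm holds its last target. There are 200 camera calls.

## Task

Load the wrapping-paper dispenser: with a fingertip on the upper half of the brown paper roll, roll it along the counter and over the dispenser's low front lip until it drops into the cradle between the two rails; then push the parked tear bar over from behind so that it comes down and rests on the roll. Only push: do not lift the roll, and leave the other things on the counter where they are.

Things in the scene. Friction and masses are not known exactly. Their poses are not given: they have to be found in the camera images.
- paper_roll: brown wrapping-paper roll on its side, 90 mm diameter, 180 mm long, about 0.75 kg. Origin on its axis at mid length; own y runs along the roll, x and z turn as it rolls. Starts on the counter, middle 120 to 175 mm before the cradle's, square to it within 3 degrees, 4 mm sideways. Stays put on the level counter, rolls back off the lip. A few newtons of finger press drive it without slip
- dispenser: low grey sheet-metal dispenser fixed to the counter, 230 mm wide. Origin on the counter under the cradle's middle; x level to its rear (the way the roll must travel), y along the rails, z up. Two fixed steel rails, 8 mm diameter, at x = -23 and +23 mm, tops 8 mm above the counter. Cheeks 20 mm high with inner faces at y = -106 and +106 mm (16 mm spare at each roll end). Rear at x = 110 mm
- lip (a point): middle of the front edge of the dispenser's loading lip, on the counter at dispenser x = -52 mm. From here a sheet slopes up to 6.5 mm high at x = -27 mm, just before the front rail. The cheeks flare outwards beside it, 17 mm high, from x = -25 to about -56 mm
- cradle (a point): where the roll's origin lies when seated on both rails: 47 mm above the counter, over the dispenser's origin. Crossing the front rail the roll's axis rises to 53 mm, then drops in by itself
- pivot (a point): middle of the tear bar's hinge axis (along the dispenser's y), at x = 70, z = 60 mm in the dispenser's frame, carried by a post 73 mm high at each side (x = 56 to 88 mm). A 6 mm tie rod joins the posts at x = 90, z = 66 mm
- bar_middle (a point): middle of the round steel tear bar (10 mm diameter, 210 mm long, along the dispenser's y), held by two side arms 80 mm from the pivot; a thin serrated blade reaches 17 mm from the bar's axis, away from the pivot. Parked: x = 104, z = 132 mm in the dispenser's frame, blade up, free to reach from behind; resting on the seated roll: x = -1, z = 97 mm, right over its axis
- tear_bar (a joint): tear bar angle, rad: 0 parked, leaning back 25 degrees behind upright; 0.44 upright; grows as it swings forward over the cradle; about 1.52 resting on a seated roll, 2.2 at most with an empty cradle. Slightly stiff, damped hinge (about 1 N at the bar moves it); from about 0.75 on it comes down slowly by its own weight
- tape_dispenser: black desk tape dispenser with a roll of tape, 145 x 52 x 95 mm, at the back; origin under its middle; bystander
- tag_box: light blue card box, 60 x 85 x 45 mm, at the back; origin under its middle; bystander
- spool_blue: thread spool with blue thread, standing, 30 mm in diameter, 55 mm high; origin under its middle; bystander
- spool_beige: thread spool with beige thread, standing, 30 mm in diameter, 55 mm high; origin under its middle; bystander
- terminal_left: black card terminal, 173 x 80 x 43 mm, on the left; origin under its middle; bystander
- stapler: red and black stapler, 155 x 36 x 50 mm, on the right; origin under its middle; bystander

How it is judged (in metres and radians):
On the way, in this order (a step that is already met when the one before it is completed fails the run):
1. the roll has rolled at least 45 degrees on its way, still outside the cradle (angle between paper_roll's own z axis and vertical above 0.785 rad and x of paper_roll in the frame of dispenser below -0.025 m), for 0.02 s.
2. the roll lies in the cradle, on both rails (x of paper_roll in the frame of dispenser between -0.007 and 0.007 m and y of paper_roll in the frame of dispenser between -0.016 and 0.016 m and height (world z) of paper_roll between 0.0435 and 0.0505 m and angle between the y axis of paper_roll and the y axis of dispenser, either way round below 0.08 rad), for 0.2 s.
3. the tear bar is down on the roll (all of step 2 and value of joint tear_bar between 1.43 and 1.62 rad), for 0.2 s.
At the end, for the whole second after the job is handed in: The roll lies at rest on both rails of the cradle: its middle within 7 mm of the cradle's middle front to back, within 16 mm sideways, its axis 43.5 to 50.5 mm above the counter and within 0.08 rad of the rails' direction; and the tear bar rests on it (joint 1.43 to 1.62 rad) (all of step 3 and linear speed of paper_roll below 0.02 m/s and velocity of joint tear_bar below 0.1 rad/s); the robot touches nothing.
It fails at once if the roll is lifted or stood up (axis more than 68 mm above the counter) (height (world z) of paper_roll above 0.068 m).
It fails at once if the roll is shoved with the fingers low down, well below its axis (contact force between the fingers and paper_roll above 1 N and height (world z) of the grasp point below 0.048 m).
It fails at once if another thing on the counter is moved by more than 20 mm (distance of any of tape_dispenser, tag_box, spool_blue, spool_beige, terminal_left, stapler from where it was at the start of the episode above 0.02 m).
It also fails if it takes over 51 s, if anything falls off the work surface, if the arm or the gripper's body presses on something with over 40 N, if the wrist force passes 120 N, or if a joint passes its speed limit or range.

## Working session

There is one attempt and no reset: what is moved stays moved. The work goes in short steps, Python scripts to look and compute and a tool call to move; the robot and the scene stay as the last step left them, time stands still between calls to the robot, and variables do not carry over. Pictures are saved under pics/ and viewed, about 8 in all and at most 12, crops included, and the job is handed in when it is done.

Besides the shell and the picture viewer there is one more tool, called after "Call:" as name(argument=value, ...), one argument or row to a line, values as JSON. play_rows: Moves the arm, as the interface text tells. Its arguments: {"type":"object","properties":{"commands":{"type":"array"},"gripper":{"type":"number"}},"required":["commands"]}

```bash
mkdir -p pics; python3 - <<'E'
from rig import *
import cv2,numpy as np
for n in ("scene","top"):
    c=capture(n); np.savez(f"{n}0.npz",**c); cv2.imwrite(f"pics/{n}0.png",c["frame"][:,:,::-1])
    print(n,c["mtx"].round(1).tolist(),c["cam_to_world"].round(3).tolist())
s=read_state();print(s)
E
```

```text
scene [[400.1, 0.0, 314.3], [0.0, 400.1, 199.1], [0.0, 0.0, 1.0]] [[0.824, -0.404, 0.396, 0.188], [-0.566, -0.598, 0.567, -0.657], [0.007, -0.692, -0.722, 0.829], [0.0, 0.0, 0.0, 1.0]]
top [[395.7, 0.0, 321.6], [0.0, 395.7, 195.9], [0.0, 0.0, 1.0]] [[-0.002, -0.989, 0.148, 0.414], [-1.0, 0.0, -0.01, -0.083], [0.01, -0.148, -0.989, 1.287], [0.0, 0.0, 0.0, 1.0]]
{'time_s': 0.1, 'joint_positions': array([-8.48257372e+01,  3.02737924e+01,  8.21500934e+01, -8.50498179e-04,
        6.76876584e+01, -1.02276116e+01]), 'qvel': array([-0.04603111, -0.0737253 , -0.26302627, -0.00216924,  0.04954133,
        0.01936986]), 'tau': array([ 4.64560162e-05, -4.40985918e+01, -1.77150822e+01,  6.33730413e-02,
        5.33934811e-02, -3.80114500e-05]), 'position': array([ 0.16595746, -0.60192825,  0.24666197]), 'tcp_rot': array([[ 2.65592921e-01, -1.89250309e-04,  9.64085248e-01],
       [-9.64083358e-01,  1.93764035e-03,  2.65592780e-01],
       [-1.91831400e-03, -9.99998105e-01,  3.32170487e-04]]), 'force': array([-0.36125326, -0.02195086,  0.81656571]), 'moment': array([-0.03448578,  0.02872114, -0.03331651]), 'opening': 0.9975353168433739}
```

View pics/scene0.png

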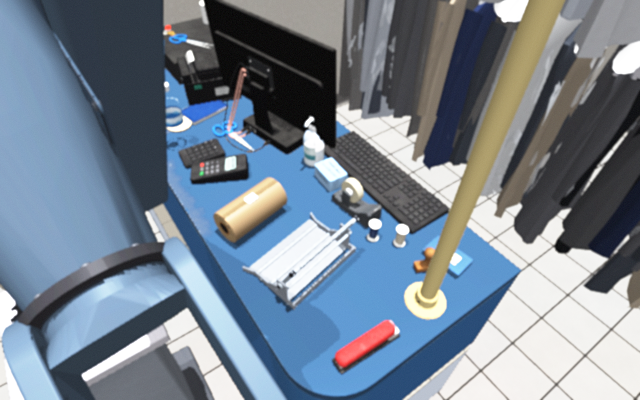

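View pics/top0.png

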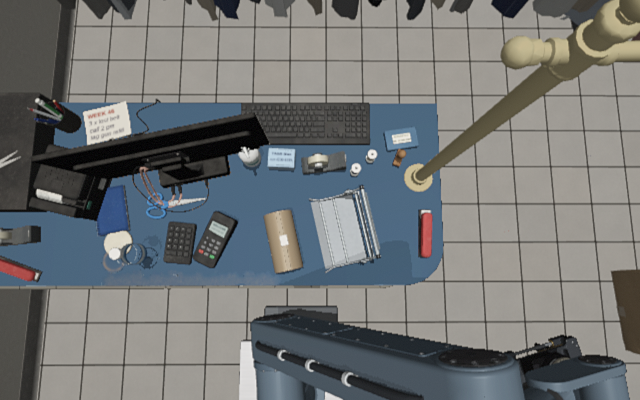

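The top view shows the roll at (283,241), the dispenser at (345,230) with its rear and tear bar to the right at about (370,225). The coat-stand base is at (418,177) and the stapler at (426,233). I'll measure from depth next.

```bash
cat > h.py <<'E'
import numpy as np,cv2
def cloud(c):
    d=c["depth"];K=c["mtx"];v,u=np.indices(d.shape)
    p=np.stack([(u-K[0,2])/K[0,0]*d,(v-K[1,2])/K[1,1]*d,d],-1)
    T=c["cam_to_world"];p=p@T[:3,:3].T+T[:3,3];p[d==0]=np.nan
    return p
def proj(c,P):
    T=c["cam_to_world"];q=(np.atleast_2d(P)-T[:3,3])@T[:3,:3];q=q@c["mtx"].T
    return q[:,:2]/q[:,2:]
E
python3 - <<'E'
from h import *
ims=[]
for n,box in (("scene",(205,175,365,310)),("top",(255,140,445,275))):
    c=dict(np.load(n+"0.npz"));p=cloud(c);f=c["frame"].astype(int)
    brown=(f[...,0]-f[...,2]>40)&(p[...,2]>0.02)&(p[...,2]<0.12)&(p[...,1]>-.3)&(p[...,1]<.25)&(p[...,0]<.6)
    q=p[brown]
    print(n,len(q),"roll",q.min(0).round(3),q.max(0).round(3),np.median(q,0).round(3))
    # counter plane height
    bl=(f[...,2]-f[...,0]>50)&(abs(p[...,2])<.02); print("counter z",np.nanmedian(p[bl][:,2]))
    # grey tall: dispenser
    g=(p[...,2]>0.1)&(p[...,2]<.17)&(p[...,0]<.55)&(p[...,0]>.25)&(p[...,1]<-.1)&(p[...,1]>-.4)
    if g.any(): print("high",g.sum(),p[g].min(0).round(3),p[g].max(0).round(3))
    # PCA of roll top
    t=q[q[:,2]>.07]; m=t[:,:2].mean(0);w=np.linalg.svd(t[:,:2]-m)[2][0]; print("rolltop",m.round(4),w.round(3), q[:,2].max())
    x0,y0,x1,y1=box
    cv2.imwrite(f"pics/{n}c.png",cv2.resize(c["frame"][y0:y1,x0:x1,::-1],None,fx=4,fy=4,interpolation=cv2.INTER_CUBIC))
E
```

```text
scene 1921 roll [ 0.365 -0.039  0.021] [0.554 0.075 0.092] [ 0.448 -0.001  0.076]
counter z -0.0013333505558387748
high 322 [ 0.407 -0.266  0.1  ] [ 0.55  -0.226  0.149]
rolltop [0.4568 0.0133] [-0.979 -0.202] 0.09216354023792461
top 835 roll [ 0.367 -0.021  0.066] [0.549 0.08  0.097] [0.457 0.031 0.084]
counter z -0.0003688696099807265
high 252 [ 0.409 -0.262  0.101] [ 0.549 -0.222  0.15 ]
rolltop [0.4582 0.0283] [-0.981 -0.194] 0.09652141969942885
```

View pics/topc.png

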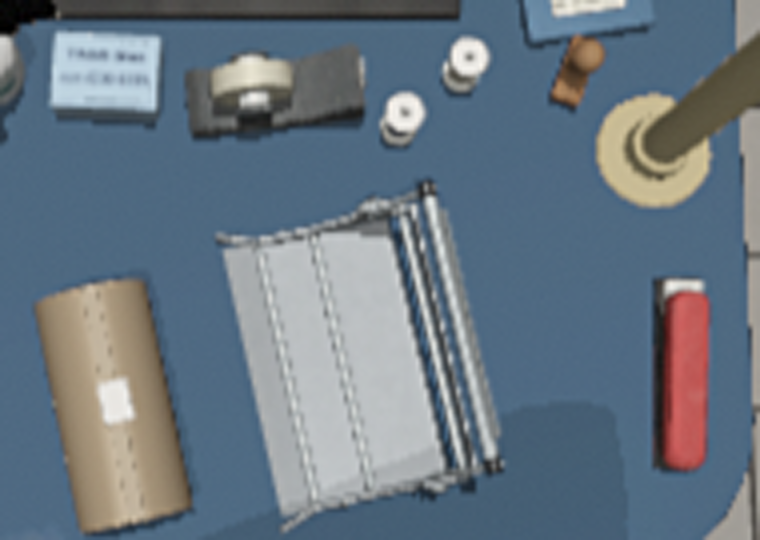

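View pics/scenec.png

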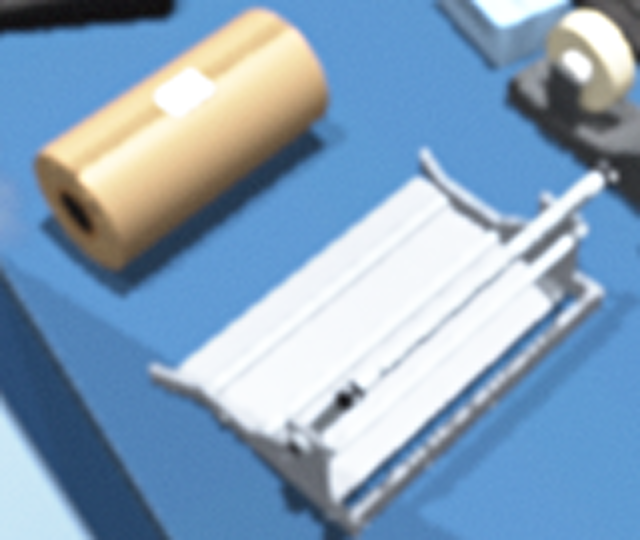

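The crops show the two rails in top-crop pixels, (262,243)-(312,500) and (316,236)-(366,488), and the bar at (430,188)-(492,465). In the scene crop the bar runs (350,395)-(605,175). I'll fit the dispenser pose to both views.

```bash
python3 - <<'E'
from h import *
from scipy.optimize import least_squares
T=dict(np.load("top0.npz"));S=dict(np.load("scene0.npz"))
def pose(v,P):
    a=v[2];P=np.asarray(P,float);R=np.array([[np.cos(a),-np.sin(a),0],[np.sin(a),np.cos(a),0],[0,0,1]])
    return P@R.T+[v[0],v[1],0]
tp=lambda *a:np.array(a,float)/4+[255,140]
sp=lambda *a:np.array(a,float)/4+[205,175]
L=[]  # cam, model line pts, pixel pts
ln=lambda x,z:[[x/1e3,-.106,z/1e3],[x/1e3,.106,z/1e3]]
L+=[(T,ln(-23,8),tp([262,243],[312,500]),'frail'),(T,ln(23,8),tp([316,236],[366,488]),'rrail'),
 (T,ln(104,134),tp([430,195],[490,460]),'bar'),(S,ln(104,132),sp([355,390],[600,178]),'barS')]
def res(v,each=False):
    r=[]
    for c,m,px,n in L:
        q=proj(c,pose(v,m));d=q[1]-q[0];nn=np.array([-d[1],d[0]])/np.hypot(*d)
        r.append((px-q[0])@nn)
        if n[:3]=='bar': r.append([0.5*((px.mean(0)-q.mean(0))@(d/np.hypot(*d)))])
        else: r.append([0.5*((px.mean(0)-q.mean(0))@(d/np.hypot(*d)))])
    return np.concatenate(r)
r=least_squares(res,[.46,-.13,-1.4]);v=r.x
print("disp",v.round(4),np.degrees(v[2]).round(2),r.fun.round(2))
for c,n in((T,"top"),(S,"scene")):
    p=cloud(c);f=c["frame"].astype(int)
    g=(p[...,2]>0.118)&(p[...,2]<.17)&(p[...,0]<.6)&(p[...,0]>.3)&(p[...,1]<-.15)&(p[...,1]>-.35)
    a=v[2];R=np.array([[np.cos(a),-np.sin(a)],[np.sin(a),np.cos(a)]])
    q=(p[g][:,:2]-v[:2])@R;print(n,"bar in disp x,y: ",np.median(q,0).round(4),q.min(0).round(4),q.max(0).round(4),"z",np.percentile(p[g][:,2],[5,50,95]).round(3))
    b=(f[...,0]-f[...,2]>30)&(p[...,2]>0.015)&(p[...,2]<0.12)&(p[...,1]>-.06)&(p[...,1]<.12)&(p[...,0]<.6)&(p[...,0]>.3)
    P=p[b]
    def rr(w): # axis pt (x0,y0) at mean, yaw, z
        d=np.array([np.cos(w[2]),np.sin(w[2]),0]);e=P-[w[0],w[1],w[3]]
        return np.linalg.norm(np.cross(e,d),axis=1)-.045
    k=least_squares(rr,[.457,.03,.2,.045],loss='soft_l1',f_scale=.002)
    w=k.x; d=np.array([np.cos(w[2]),np.sin(w[2])]);t=(P[:,:2]-w[:2])@d
    mid=w[:2]+d*(np.percentile(t,.5)+np.percentile(t,99.5))/2
    print("roll mid",mid.round(4),"z",w[3].round(4),"yaw",np.degrees(w[2]).round(2),"len",np.ptp(np.percentile(t,[.5,99.5])),"rms",np.sqrt((k.fun**2).mean()),"in disp",((mid-v[:2])@R).round(4))
im={n:cv2.resize(c["frame"][y0:y1,x0:x1,::-1],None,fx=4,fy=4,interpolation=cv2.INTER_CUBIC) for n,c,(x0,y0,x1,y1) in (("t",T,(255,140,445,275)),("s",S,(205,175,365,310)))}
for n,c,o in(("t",T,(255,140)),("s",S,(205,175))):
    for x,z in((-23,8),(23,8),(104,132),(90,66),(-52,0)):
        q=((proj(c,pose(v,ln(x,z)))-o)*4).astype(int);cv2.line(im[n],tuple(map(int,q[0])),tuple(map(int,q[1])),(0,0,255),1)
cv2.imwrite("pics/ov.png",cv2.resize(np.hstack([im["t"][:, :560],im["s"]]),(800,360)))
E
```

```text
disp [ 0.4922 -0.1338 -1.369 ] -78.44 [ 0.48 -0.34 -0.15 -0.02 -0.91 -0.35 -0.28 -0.15 -0.2   0.95 -0.12  0.54]
top bar in disp x,y:  [ 0.1042 -0.0089] [ 0.0921 -0.1073] [0.1127 0.089 ] z [0.132 0.138 0.148]
roll mid [0.4586 0.0263] z 0.0444 yaw 12.79 len 0.17556332844102052 rms 0.002130266692798517 in disp [-0.1636 -0.0008]
scene bar in disp x,y:  [ 0.1075 -0.0236] [ 0.0958 -0.1087] [0.1132 0.0886] z [0.131 0.135 0.146]
roll mid [0.4584 0.0247] z 0.0433 yaw 12.53 len 0.179118209454583 rms 0.005630160544279482 in disp [-0.1621 -0.0013]
```

View pics/ov.png

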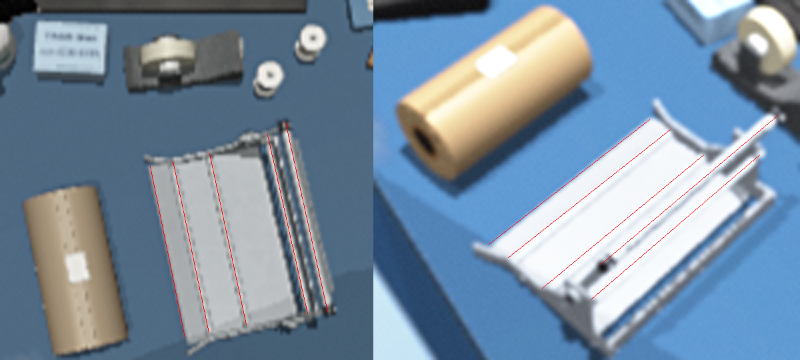

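The model overlays both views to about a pixel. The dispenser is at (0.492, -0.134) with yaw -78.44°. The roll sits at dispenser x = -0.163, y = -0.001, about 1° off square, with its axis at z ≈ 0.044, as the text says. I'll keep the gripper open with the jaws along the roll, so two fingertips keep it square.

Call:
play_rows(
  commands=[
    [[0.05, 0.06, 0], [0, 0, 0.18]],
    [[0.1, 0.12, 0], [0, 0, 0.36]],
    [[0.14, 0.17, 0], [0, 0, 0.54]],
    [[0.18, 0.22, 0], [0, 0, 0.72]],
    [[0.2, 0.27, 0], [0, 0, 0.9]],
    [[0.22, 0.32, 0], [0, 0, 1.08]],
    [[0.23, 0.37, 0], [0, 0, 1.26]],
    [[0.24, 0.42, 0], [0, 0, 1.44]],
    [[0.25, 0.47, 0], [0, 0, 1.504]],
    [[0.26, 0.52, 0], [0, 0, 1.504]],
  ],
  gripper=0.087,
)

```text
time_s: 1.35
position: [0.426, -0.0808, 0.2474]
tcp_rot: [[0.98, -0.0, -0.201], [0.201, 0.0, 0.98], [-0.0, -1.0, 0.0]]
force: [0.1, -0.0, 0.0]
opening: 0.996
```

Call:
play_rows(
  commands=[
    [[0.01, 0.05, 0], [0, 0, 0]],
    [[0.015, 0.1, 0], [0, 0, 0]],
    [[0.018, 0.15, 0], [0, 0, 0]],
    [[0.02, 0.17, -0.03], [0, 0, 0]],
    [[0.021, 0.17, -0.06], [0, 0, 0]],
    [[0.021, 0.17, -0.1], [0, 0, 0]],
    [[0.021, 0.17, -0.1], [0, 0, 0]],
  ],
)

```text
time_s: 2.22
position: [0.4447, 0.0877, 0.1454]
tcp_rot: [[0.98, -0.007, -0.201], [0.201, 0.0, 0.98], [-0.007, -1.0, 0.002]]
force: [-0.1, -0.1, 0.2]
opening: 1.003
```

```bash
cat >> h.py <<'E'
V=np.array([.4922,-.1338]);ux=np.array([.2004,-.9797]);uy=np.array([.9797,.2004])
def W(X,Y,z): return np.r_[V+X*ux+Y*uy,z]
def D(p): e=np.asarray(p)[:2]-V; return np.r_[e@ux,e@uy,p[2]]
R=.045
def axz(x): # axis height over lip/rail
    a=np.arctan(6.5/25);sl=R/np.cos(a)+(x+.052)*np.tan(a)
    h=max(R,sl if x<-.027 else 0)
    for r in(-.023,.023):
        if abs(x-r)<.049: h=max(h,.004+np.sqrt(.049**2-(x-r)**2))
    return h
def stroke(c,x0,a0,a1,n,press,Y=-.001):
    out=[]
    for a in np.radians(np.linspace(a0,a1,n)):
        x=x0+R*(a-np.radians(a0)); r=R-press
        tcp=W(x+r*np.sin(a)-.0095,Y,axz(x)+r*np.cos(a)+.025)
        out.append((tcp-c).round(4).tolist())
    return out
E
python3 - <<'E'
from h import *
c=np.array([.447,.087,.148])
print(stroke(c,-.163,-65,0,9,.0015))
print(W(-.225,-.001,.09)-c)
E
```

```text
[[0.0018, -0.0134, -0.0596], [0.0036, -0.0226, -0.0542], [0.0057, -0.0325, -0.0493], [0.0078, -0.043, -0.045], [0.0101, -0.0541, -0.0413], [0.0124, -0.0657, -0.0384], [0.0149, -0.0776, -0.0362], [0.0174, -0.0897, -0.0349], [0.0199, -0.102, -0.0345]]
[-0.0008697 -0.0005679 -0.058    ]
```

Call:
play_rows(
  commands=[
    [[0, 0, -0.03], [0, 0, 0]],
    [[0, 0, -0.06], [0, 0, 0]],
    [[0, 0, -0.06], [0, 0, 0]],
    [[0.002, -0.013, -0.06], [0, 0, 0]],
    [[0.002, -0.013, -0.06], [0, 0, 0]],
  ],
)

```text
time_s: 2.85
position: [0.4507, 0.0735, 0.0895]
tcp_rot: [[0.98, 0.004, -0.2], [0.2, -0.0, 0.98], [0.004, -1.0, -0.001]]
force: [0.1, 0.7, 2.6]
opening: 0.997
```

Call:
play_rows(
  commands=[
    [[0.002, -0.009, 0.005], [0, 0, 0]],
    [[0.004, -0.019, 0.01], [0, 0, 0]],
    [[0.006, -0.03, 0.015], [0, 0, 0]],
  ],
)

```text
time_s: 3.22
position: [0.4558, 0.0434, 0.1034]
tcp_rot: [[0.98, 0.002, -0.2], [0.2, -0.0, 0.98], [0.002, -1.0, -0.001]]
force: [0.2, 0.2, 0.3]
opening: 1.001
```

```bash
python3 - <<'E'
from rig import *
from h import *
c=capture("scene");np.savez("s1.npz",**c);s=read_state();print(s["force"],D(s["position"]))
cv2.imwrite("pics/s1.png",cv2.resize(c["frame"][150:310,180:370,::-1],None,fx=3,fy=3))
E
```

```text
[ 0.27683775 -0.37179508  0.63506879] [-1.79781053e-01 -5.17045166e-06  1.03600830e-01]
```

View pics/s1.png

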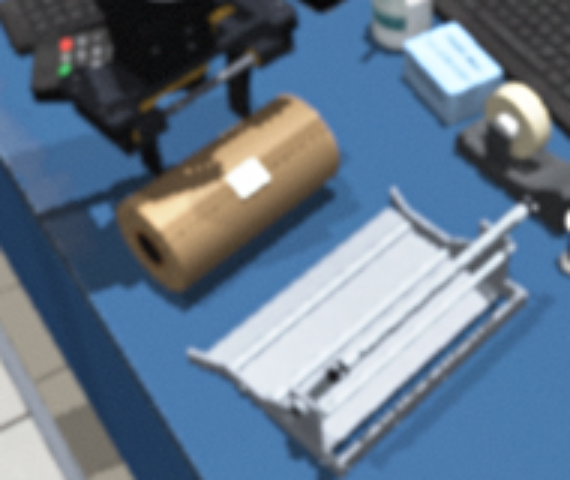

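The roll has moved toward the dispenser and the label has turned forward; both fingertips are at its upper rear, and it looks square. I'll measure it.

```bash
cat >> h.py <<'E'
from scipy.optimize import least_squares
def roll(c,x):
    p=cloud(c);f=c["frame"].astype(int);q=p.reshape(-1,3);d=np.c_[(q[:,:2]-V)@ux,(q[:,:2]-V)@uy,q[:,2]]
    b=((f[...,0]-f[...,2]>30).ravel())&(abs(d[:,0]-x)<.06)&(abs(d[:,1])<.1)&(d[:,2]>.012)&(d[:,2]<.11)
    P=d[b]
    rr=lambda w:np.hypot(P[:,0]-w[0]-w[1]*P[:,1],P[:,2]-w[2])-R
    k=least_squares(rr,[x,0,.046],loss='soft_l1',f_scale=.001)
    t=np.percentile(P[:,1],[.5,99.5])
    return "x %.4f yaw %.2fdeg z %.4f y %.4f n %d"%(k.x[0],np.degrees(k.x[1]),k.x[2],t.mean(),len(P))
E
python3 - <<'E'
from h import *
from rig import *
print(roll(dict(np.load("scene0.npz")),-.163))
print(roll(dict(np.load("s1.npz")),-.14));print(roll(capture("top"),-.14))
c=np.array([.455,.044,.103]);print(D(c))
print(stroke(c,-.146,-42,20,8,.003))
E
```

```text
x -0.1621 yaw -1.02deg z 0.0434 y -0.0012 n 2104
x -0.1391 yaw -0.87deg z 0.0434 y -0.0012 n 2095
x -0.1381 yaw -0.97deg z 0.0443 y -0.0003 n 716
[-0.18164554 -0.00081372  0.103     ]
[[-0.0006, 0.0019, -0.0018], [0.0019, -0.01, 0.0022], [0.0044, -0.0224, 0.0053], [0.007, -0.0352, 0.0075], [0.0097, -0.0482, 0.0087], [0.0124, -0.0614, 0.009], [0.015, -0.0745, 0.0082], [0.0177, -0.0874, 0.0065]]
```

```bash
python3 - <<'E'
from h import *
c=np.array([.455,.044,.103])
print(stroke(c,-.1386,-45,30,9,.003))
E
```

```text
[[0.0006, -0.0038, -0.0033], [0.0031, -0.0162, 0.0011], [0.0058, -0.0291, 0.0047], [0.0085, -0.0426, 0.0072], [0.0113, -0.0564, 0.0086], [0.0142, -0.0703, 0.009], [0.017, -0.0842, 0.0082], [0.0198, -0.0979, 0.0063], [0.0226, -0.1112, 0.0034]]
```

Call:
play_rows(
  commands=[
    [[0.001, -0.004, -0.003], [0, 0, 0]],
    [[0.003, -0.016, 0.001], [0, 0, 0]],
    [[0.006, -0.029, 0.005], [0, 0, 0]],
    [[0.0085, -0.0425, 0.007], [0, 0, 0]],
    [[0.0115, -0.0565, 0.0085], [0, 0, 0]],
    [[0.014, -0.07, 0.009], [0, 0, 0]],
  ],
)

```text
time_s: 4.08
position: [0.4701, -0.0267, 0.114]
tcp_rot: [[0.98, 0.003, -0.201], [0.201, -0.001, 0.98], [0.003, -1.0, -0.001]]
force: [-3.3, 1.6, 25.7]
opening: 0.998
```

Call:
play_rows(
  commands=[
    [[0.003, -0.014, -0.001], [0, 0, 0]],
    [[0.0055, -0.0275, -0.003], [0, 0, 0]],
    [[0.0055, -0.0275, 0.03], [0, 0, 0]],
    [[0.0055, -0.0275, 0.03], [0, 0, 0]],
  ],
)

```text
time_s: 4.58
position: [0.4762, -0.0545, 0.1438]
tcp_rot: [[0.98, 0.006, -0.2], [0.2, -0.002, 0.98], [0.005, -1.0, -0.003]]
force: [0.4, -0.1, -0.3]
opening: 0.998
```

```bash
python3 - <<'E'
from h import *
from rig import *
s=read_state();print(s["time_s"],D(s["position"]))
print(roll(capture("scene"),-.085));print(roll(capture("top"),-.085))
E
```

```text
4.575 [-0.0808443   0.00025275  0.14382327]
x -0.0680 yaw -0.79deg z 0.0434 y 0.0005 n 2135
x 0.0041 yaw -1.14deg z 0.0961 y 0.0006 n 89
```

```bash
python3 - <<'E'
from h import *
c=np.array([.4745,-.0535,.142])
print((W(-.132,-.001,.092)-c).round(4))
s=stroke(c,-.068,-65,5,10,.002);print(s)
E
```

```text
[-0.0097  0.0488 -0.05  ]
[[-0.0066, 0.0336, -0.0538], [-0.0048, 0.0249, -0.0487], [-0.0029, 0.0155, -0.0435], [-0.0009, 0.0055, -0.0378], [0.0013, -0.005, -0.0326], [0.0035, -0.016, -0.0276], [0.0058, -0.0272, -0.0239], [0.0082, -0.0387, -0.0218], [0.0106, -0.0504, -0.0212], [0.013, -0.0621, -0.0222]]
```

Call:
play_rows(
  commands=[
    [[-0.01, 0.049, 0.01], [0, 0, 0]],
    [[-0.01, 0.049, 0], [0, 0, 0]],
    [[-0.01, 0.049, -0.052], [0, 0, 0]],
    [[-0.01, 0.049, -0.052], [0, 0, 0]],
    [[-0.01, 0.049, -0.052], [0, 0, 0]],
  ],
)

```text
time_s: 5.3
position: [0.4645, -0.0044, 0.0895]
tcp_rot: [[0.98, -0.001, -0.2], [0.2, 0.0, 0.98], [-0.001, -1.0, 0.0]]
force: [0.1, -0.4, 0.7]
opening: 1.004
```

Call:
play_rows(
  commands=[
    [[0.003, -0.016, -0.002], [0, 0, 0]],
    [[0.005, -0.026, 0.003], [0, 0, 0]],
    [[0.007, -0.035, 0.0085], [0, 0, 0]],
    [[0.009, -0.045, 0.014], [0, 0, 0]],
    [[0.0115, -0.056, 0.0195], [0, 0, 0]],
    [[0.0135, -0.067, 0.0245], [0, 0, 0]],
    [[0.016, -0.078, 0.028], [0, 0, 0]],
    [[0.0185, -0.09, 0.03], [0, 0, 0]],
    [[0.021, -0.102, 0.031], [0, 0, 0]],
    [[0.023, -0.114, 0.031], [0, 0, 0]],
  ],
)

```text
time_s: 6.55
position: [0.4875, -0.1193, 0.1209]
tcp_rot: [[0.98, 0.0, -0.2], [0.2, -0.0, 0.98], [0.0, -1.0, -0.0]]
force: [-0.1, 1.0, 0.8]
opening: 1.003
```

```bash
python3 - <<'E'
from h import *
from rig import *
s=read_state();print(s["time_s"],D(s["position"]))
c=capture("scene");print(roll(c,-.015))
cv2.imwrite("pics/s2.png",cv2.resize(c["frame"][150:310,180:370,::-1],None,fx=3,fy=3))
E
```

```text
6.55 [-0.01519105 -0.00168068  0.12090166]
x 0.0057 yaw -0.76deg z 0.0480 y 0.0014 n 2100
```

View pics/s2.png

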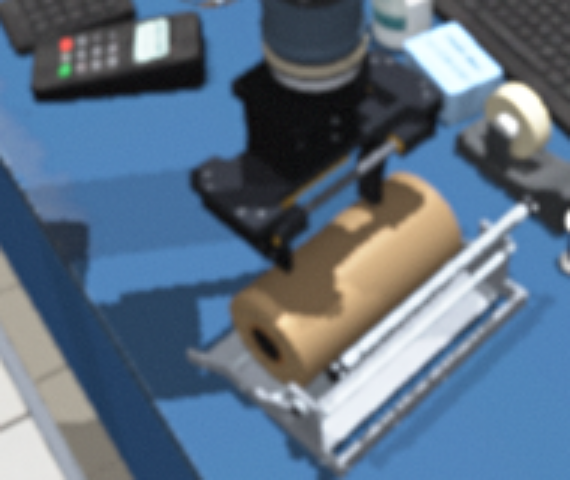

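The roll sits between the rails. I'll lift, check it is seated, and go behind the bar.

Call:
play_rows(
  commands=[
    [[-0.001, 0.004, 0.04], [0, 0, 0]],
    [[-0.001, 0.004, 0.09], [0, 0, 0]],
    [[0.005, -0.03, 0.1], [0, 0, 0]],
    [[0.015, -0.08, 0.1], [0, 0, 0]],
    [[0.026, -0.13, 0.1], [0, 0, 0]],
    [[0.035, -0.165, 0.1], [0, 0, 0]],
    [[0.035, -0.165, 0.1], [0, 0, 0]],
    [[0.035, -0.165, 0.1], [0, 0, 0]],
  ],
)

```text
time_s: 7.6
position: [0.5215, -0.2821, 0.2197]
tcp_rot: [[0.98, -0.002, -0.2], [0.2, 0.002, 0.98], [-0.002, -1.0, 0.003]]
force: [-0.5, -0.2, -0.0]
opening: 1.002
```

```bash
python3 - <<'E'
from h import *
from rig import *
s=read_state();print(s["time_s"],s["position"],D(s["position"]))
print(roll(capture("scene"),0.0));print(roll(capture("top"),0.0))
E
```

```text
7.6 [ 0.52149642 -0.28207967  0.21969897] [ 0.15114059 -0.00101355  0.21969897]
x 0.0005 yaw -0.88deg z 0.0457 y -0.0000 n 1839
x -0.0009 yaw -0.88deg z 0.0466 y 0.0025 n 1502
```

Call:
play_rows(
  commands=[
    [[0, 0, -0.04], [0, 0, 0]],
    [[0, 0, -0.078], [0, 0, 0]],
    [[0, 0, -0.078], [0, 0, 0]],
    [[-0.004, 0.02, -0.078], [0, 0, 0]],
    [[-0.006, 0.03, -0.078], [0, 0, 0]],
    [[-0.008, 0.04, -0.078], [0, 0, 0]],
  ],
)

```text
time_s: 8.45
position: [0.5154, -0.2429, 0.1443]
tcp_rot: [[0.979, 0.003, -0.202], [0.202, -0.003, 0.979], [0.002, -1.0, -0.004]]
force: [0.6, -0.5, 2.1]
opening: 1.002
```

Call:
play_rows(
  commands=[
    [[-0.002, 0.01, 0], [0, 0, 0]],
    [[-0.004, 0.02, 0], [0, 0, 0]],
    [[-0.006, 0.03, 0], [0, 0, 0]],
    [[-0.008, 0.04, 0], [0, 0, 0]],
    [[-0.01, 0.05, 0], [0, 0, 0]],
    [[-0.012, 0.06, 0], [0, 0, 0]],
    [[-0.014, 0.07, 0], [0, 0, 0]],
    [[-0.0145, 0.072, 0], [0, 0, 0]],
  ],
)

```text
time_s: 9.45
position: [0.4995, -0.1699, 0.1425]
tcp_rot: [[0.98, -0.001, -0.201], [0.201, 0.001, 0.98], [-0.001, -1.0, 0.001]]
force: [-0.5, -0.1, 0.4]
opening: 0.999
```

```bash
python3 - <<'E'
from h import *
from rig import *
s=read_state();print(s["time_s"],s["position"],D(s["position"]))
c=capture("scene");print(roll(c,0.0))
cv2.imwrite("pics/s3.png",cv2.resize(c["frame"][170:310,210:370,::-1],None,fx=3,fy=3))
E
```

```text
9.45 [ 0.4995447  -0.16991194  0.14248843] [ 3.68507486e-02 -4.12311695e-05  1.42488427e-01]
x 0.0005 yaw -1.16deg z 0.0459 y 0.0010 n 1613
```

View pics/s3.png

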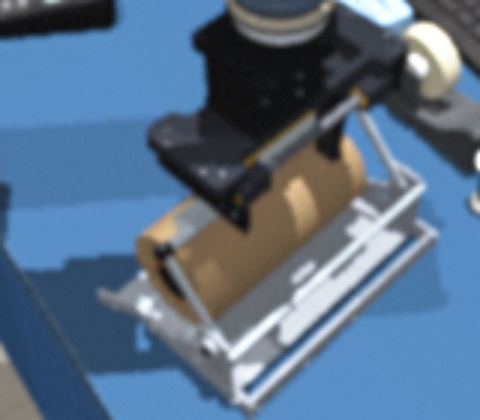

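The bar is past upright and coming down onto the roll ahead of the fingers. I'll back away and let it settle.

Call:
play_rows(
  commands=[
    [[0.008, -0.04, 0.02], [0, 0, 0]],
    [[0.016, -0.08, 0.05], [0, 0, 0]],
    [[0.022, -0.11, 0.1], [0, 0, 0]],
    [[0.022, -0.13, 0.13], [0, 0, 0]],
    [[0.022, -0.15, 0.15], [0, 0, 0]],
    [[0.022, -0.15, 0.15], [0, 0, 0]],
    [[0.022, -0.15, 0.15], [0, 0, 0]],
    [[0.022, -0.15, 0.15], [0, 0, 0]],
    [[0.022, -0.15, 0.15], [0, 0, 0]],
    [[0.022, -0.15, 0.15], [0, 0, 0]],
  ],
)

```text
time_s: 10.75
position: [0.522, -0.3205, 0.2921]
tcp_rot: [[0.98, -0.001, -0.201], [0.201, 0.001, 0.98], [-0.0, -1.0, 0.001]]
force: [0.8, -0.3, -0.2]
opening: 1.004
```

Call:
play_rows(
  commands=[
    [[0, 0, 0], [0, 0, 0]],
    [[0, 0, 0], [0, 0, 0]],
    [[0, 0, 0], [0, 0, 0]],
    [[0, 0, 0], [0, 0, 0]],
    [[0, 0, 0], [0, 0, 0]],
    [[0, 0, 0], [0, 0, 0]],
    [[0, 0, 0], [0, 0, 0]],
    [[0, 0, 0], [0, 0, 0]],
  ],
)

```text
time_s: 11.75
position: [0.522, -0.321, 0.2925]
tcp_rot: [[0.98, -0.0, -0.201], [0.201, 0.0, 0.98], [-0.0, -1.0, 0.0]]
force: [0.0, 0.5, 0.7]
opening: 1.003
```

```bash
python3 - <<'E'
from h import *
from rig import *
s=read_state();print(s["time_s"],s["position"],s["force"])
for n in("scene","top"):
    c=capture(n);print(n,roll(c,0.0))
    p=cloud(c).reshape(-1,3);d=np.c_[(p[:,:2]-V)@ux,(p[:,:2]-V)@uy,p[:,2]]
    b=(abs(d[:,0])<.06)&(abs(d[:,1])<.08)&(d[:,2]>.0975)&(d[:,2]<.17)
    print("bar",b.sum(),np.median(d[b],0).round(4),d[b].max(0).round(3))
    if n=="scene": cv2.imwrite("pics/s4.png",cv2.resize(c["frame"][130:310,180:400,::-1],None,fx=3,fy=3))
    c0=dict(np.load(n+"0.npz"));x=cv2.absdiff(c["frame"],c0["frame"]).max(2)>60
E
```

```text
11.75 [ 0.52200495 -0.32102821  0.29252859] [0.00364892 0.5132468  0.70292265]
scene x 0.0003 yaw -0.82deg z 0.0459 y -0.0052 n 1722
bar 468 [-0.0061 -0.0107  0.1008] [0.007 0.069 0.107]
top x -0.0011 yaw -1.02deg z 0.0467 y 0.0025 n 1123
bar 324 [-0.0073 -0.0026  0.1019] [0.004 0.08  0.109]
```

View pics/s4.png

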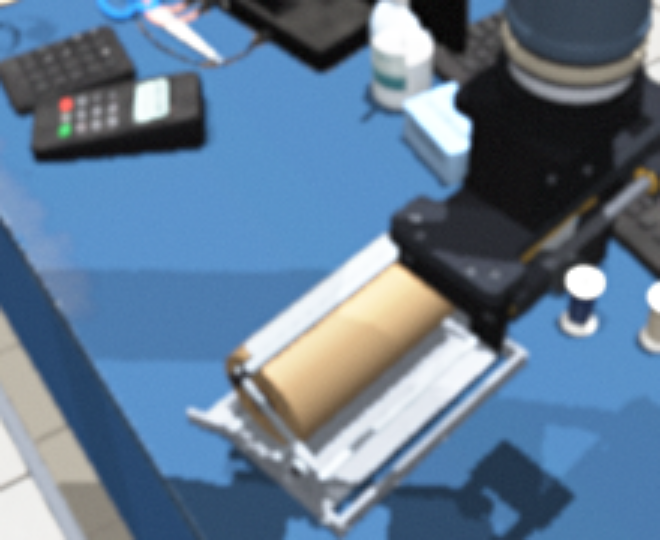

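The bar lies on the roll: its top is at about 0.102 m near x ≈ -0.001, with the blade ahead. The roll is seated, the bystanders in view are in place, and the robot is clear.

```bash
python3 -c "
from rig import *
print(hand_in())"
```

```text
the job is handed in; nothing more can be done
None
```

The roll is in the cradle with the tear bar resting on it, and I handed the job in at about 11.9 s of the 51 s allowed. The hand-in reports no verdict.

- **Rolling:** I drove the roll with both open fingertips on its upper half in three strokes, which took it over the lip and into the cradle. The highest tool force I read, at the end of a call, was about 26 N, during the second stroke.
- **Tear bar:** I pushed it from behind until it came down by its own weight, then backed the arm away.

**Last checks (both cameras, before hand-in):**

| Check | Measured | Allowed |
|---|---|---|
| Roll, front to back | -1.1 to +0.3 mm | ±7 mm |
| Roll, sideways | -5 to +2.5 mm | ±16 mm |
| Roll axis height | 46–47 mm | 43.5–50.5 mm |
| Roll, angle to rails | about 1° (0.017 rad) | 0.08 rad |

- **Tear bar angle:** I could not read the joint directly. Depth readings on the bar and blade have a median height of 101–102 mm. The bar's top should be at 102 mm when it rests on a seated roll.
- **Robot:** the tool was clear of everything, with less than 1 N on it.
- **Other things on the counter:** those in the last picture looked unmoved, but I judged this by eye. The stapler and parts of the back were out of that picture, and I did not measure any of them.

**Disagreements:** one top-view roll measurement after the second stroke was useless because the gripper was in the way, so I used the scene view there. The sideways readings from the two cameras differ by about 8 mm because the gripper and bar partly hid the roll.

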